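# Zero a dial comparator on its master block, then slide in the part

## Task

The steel master block sits in the sprung comparator: turn the dial's bezel until its red zero mark stands over the needle, and let go. Then take the master out and stand it in the wooden tray, stand the brass spacer on the rail in front of the plunger, and slide it along the fence, under the plunger's spring, until it presses firmly but gently against the back stop; leave it there with the zero setting untouched. Do not force the plunger or the stop, and leave the things around alone.

Things in the scene. Friction and masses are not known exactly. Their poses are not given: they have to be found in the camera images.
- comparator: Bench comparator, fixed: blue base 135 x 170 x 20 mm with a steel rail (top at z = 24 mm, x = -82 to 47 mm, y = 0 to 38 mm). Origin at bench level under the fence's face, on the plunger's line (x = 0). Own x: sliding direction, from the open front end to the back stop. Own y: from fence to plunger and dial. The round dial stands at x = 0, y = 105 mm.
- fence_front (a point): Front end of the fence, at the foot of its face on the rail (x = -81, y = 0, z = 24 mm on the comparator). The fence is a dark steel bar from there to x = 46 mm, 16 mm thick (y = -16 to 0), top at z = 46 mm, 22 mm over the rail. Fence, rail and ball are oiled: friction about 0.25. Across the rail the plunger's barrel (18 mm thick) starts at y = 47 mm, top at z = 47 mm
- plunger_tip (a point): Brass ball, 12 mm, on the sprung plunger; this point is its foremost point, facing the fence, 38 mm above the bench. Free, it stands 26 mm from the fence; it gives way up to 8 mm towards the dial at about 2 N plus 0.35 N per mm. Delicate: never load it above 15 N. A block rides past it on its chamfered leading edge if it lies against the fence.
- plunger (a joint): Travel of the plunger in m: 0 free, grows as it is pushed back towards the dial; about 0.0017 with the master home and 0.0037 with the part.
- needle (a joint): Angle in rad of the dial's black needle, clockwise from above, 0 = pointing along the comparator's +x; geared to the plunger at 0.25 rad per mm.
- needle_pivot (a point): Pivot of the needle, on the dial's axis, 75 mm above the bench; turns with the needle; its own x axis points along the needle (needle tip 22 mm from the pivot).
- bezel (a joint): Angle in rad of the bezel, same zero and sense as the needle's (clockwise from above): the mark is over the needle when both are equal. Friction holds it where it is left (0.06 N m). Turns within -1.7 to 1.7.
- zero_mark (a point): Red zero mark on the bezel's rim, 28 mm from the dial's axis, on the top face, 82 mm above the bench. The bezel is a knurled steel ring 62 mm across and 16 mm high (66 to 82 mm above the bench), concentric with the needle pivot; the dial body below is 52 mm across, so fingers can close round the ring from above.
- back_stop: Small aluminium stop block, 14 x 24 mm, 16 mm high, fixed on the rail, at a different place each time. Origin at the foot of the face that meets the block; the block comes from its -x side, so a 40 mm long block at home has its centre 20 mm in front, along -x. Feel for it: a firm seat is 3 N or more, never above 25 N.
- master: Steel master block with a red top, standing 58 mm high, 40 mm long (own x), 28 mm wide (own y), vertical edges chamfered 5 mm, about 0.45 kg. Origin at the centre of its underside. Starts home on the rail between fence and plunger, against the stop.
- part: Brass spacer with two dark holes in its top, standing 58 mm high, 40 mm long (own x), 30 mm wide (own y, the measured width), all four vertical edges chamfered 5 mm, about 0.45 kg. Origin at the centre of its underside. Starts standing on the bench.
- tray: Shallow open wooden tray with a blue lining, 110 x 110 mm, rim 12 mm high, walls 5 mm; origin at the centre of its underside, inner floor 5 mm above. Fixed.
- amber_bottle: Bystander: reagent bottle, 47 mm across, 88 mm high; origin under its centre.
- drop_bottle: Bystander: black dropper bottle with yellow cap, 40 mm across, 84 mm high; origin under its centre.
- timer: Bystander: square white bench timer, 66 x 66 x 18 mm; origin under its centre.
- red_marker: Bystander: red marker pen lying on the bench, 135 mm long, 14 mm thick; origin under its centre.

How it is judged:
By the outcome, as a careful person would: the job done as asked, in the order asked, and still so for the second after the job is handed in, with the robot touching nothing.
It also fails if it takes over 72 s, if anything falls off the work surface, if the arm or the gripper's body presses on something with over 40 N, if the wrist force passes 120 N, or if a joint passes its speed limit or range.

## Robot

A 6-joint arm with a two-finger parallel gripper is mounted at the origin on a cart in front of the work surface, level with it; the furniture and walls round the work are solid. World frame = base frame: x ahead of the robot, y to its left, z up, the work surface at z = 0. Lengths are in mm, angles in rad, forces in N, time in s.
With the tool pointing down it reaches from about 300 to 775 mm from the base axis. Payload 14.6 kg.
Tool frame: the origin (TCP) lies on the centre line of the jaws, within the pads' length; the fingertips stand manip.tip_reach ahead of it and the grasp point (between the pads) lies 8 mm behind it (manip.tip_reach is the distance from the TCP to the fingertips, in mm); z points along the fingers, y is the line along which they close (so a half turn about z gives the same grasp; the last joint's range is limited). The gripper opens to 94 mm and grips with 3 to 60 N. Pads are 16 mm wide; open, the fingers measure 119 mm over their backs; the gripper's body (75 mm by 177 mm) begins 78 mm behind the grasp point.
Start: joints at [1.194, 0.3, 1.521, -0, 1.321, -0.067], TCP at [167.675, 523.808, 216.446] pointing down, gripper open.
Joint ranges: [-3.03, 3.03], [-0.79, 2.21], [0.23, 2.52], [-1.04, 4.18], [0, 3.07], [-2.55, 2.55]. Speed limits (rad/s): [2.22, 2.22, 2.57, 3.14, 3.14, 3.14].

## Interface

Orientations are given as a rotation vector (axis times angle).
In Python, from cell import manip gives the robot as it stands.
- The arm moves only by the tool move_arm, never from a script. Its argument "rows" is a list that holds one entry, the list of rows, each a list of 7 numbers: the turn, a rotation vector about the tool's x, y, z in degrees, then the shift along the tool's x, y, z in cm, then the opening, from 0 (shut) to 1 (fully open). A call has 1 to 12 rows; each row is the pose to reach, as a shift and turn from the pose commanded when the call began, along the tool's axes at that moment; what a row does not reach only later rows make up. A row lasts 1/12 s, in which the tool goes at most 41.7 mm and 7.16 degrees, less where a joint would pass 70% of its speed; a pose out of reach is approached as far as the arm can. A call with a gripper value outside its range is refused whole. The fingers move at their own pace and stop on an object; "force" is the grip in N (left out, the last holds). Time passes only in rows, so rows that repeat a pose let the fingers close. It gives the time, the measured TCP pose, the force, the opening and the grip force at its end, in the units of the state.
- manip.get_obs(): the state, without advancing time (a new reading comes with each control period).
- manip.camera(name): name is "scene" or "top" or "wrist"; returns (picture, depth): 384x512x3 uint8, red, green, blue; 384x512 float32, mm along the optical axis (not along the pixel's ray), 0 where there is no reading.
- manip.camera_params(name): a dict with "vertical_fov" (degrees; the focal length in pixels is half the picture's height over the tangent of half this angle, whatever the lens; pixels are square), "cx", "cy" (the principal point, pixels), "dist_coeffs" ([k1, k2, p1, p2, k3] as OpenCV has them; the pictures are not rectified), "origin" and "orientation" of the camera in the world. Camera axes: x right, y up, looking along -z (the intrinsics and any distortion apply to the point x, -y, -z); pixel columns grow to the right and rows downward; lengths in mm; the calibration is good to about 2 mm. A picture is of the moment at which its call begins: read the wrist's pose just before it. camera_params takes no time and is no camera call; for the wrist camera it gives the pose at the moment of the call.
- manip.hand_in(): hands the job in; it is judged then, once.
Trained networks look in the newest picture that a camera, given by its name, has taken for a name from the list of things; names that differ only in an ending like _2 or _b are one class to them, and where a whole thing is asked for, a point or a joint stands for the part that bears it (a point fixed in the world has none). Each returns a list of dicts, best first, with "p" (0 to 1); they miss things now and then, are a little off and sometimes report something else, mostly with a low value. They report only what shows in the picture. A call takes as long as a camera call.
- manip.spot_in(camera, label): "rect" ([left, top, right, bottom] in pixels, round what is visible of it).
- manip.tip_of(camera, label): "location" ([column, row] in pixels: a listed point, or the origin of a listed thing).
The state is a dict: "time": time; "joints": joint angles; "dq": joint speeds; "effort": joint torques, N m; "tool_pos": TCP position; "eef_rot": TCP orientation; "force": force on the tool from outside, world axes, zero at the start; "ft_torque": the same for the moment, N m; "opening": finger opening in mm; "grip_force": force on a finger pad.
Only numpy, scipy, OpenCV 4.12 (cv2) and the standard library are available. Lean on these libraries where they do the work, as an engineer would, in place of code of your own. Each camera call takes 0.05 s, during which the arm holds its last target. There are 200 camera calls.

## Working session

There is one attempt and no reset: what is moved stays moved. The work goes in short steps, Python scripts to look and compute and a tool call to move; the robot and the scene stay as the last step left them, time stands still between calls to the robot, and variables do not carry over. Pictures are saved under pics/ and viewed, at most 10 in all, crops included, and the job is handed in when it is done.

Besides the shell and the picture viewer there is one more tool, called after "Call:" in YAML: its name, and indented under it one key for each argument. move_arm: Moves the arm, as the interface text tells. Its arguments: {"type":"object","properties":{"rows":{"type":"array"},"force":{"type":"number"}},"required":["rows"]}

```bash
ls; mkdir -p pics
cat > h.py <<'E'
import numpy as np, cv2
from scipy.spatial.transform import Rotation as R
from cell import manip
def K(cam):
    p=manip.camera_params(cam); f=192/np.tan(np.radians(p["vertical_fov"])/2)
    return p,np.array([[f,0,p["cx"]],[0,f,p["cy"]],[0,0,1.]]),np.array(p["dist_coeffs"],float)
def rot(o):
    o=np.array(o,float)
    return o if o.shape==(3,3) else (R.from_rotvec(o).as_matrix() if o.size==3 else R.from_quat(o).as_matrix())
def ray(cam,px,P=None):
    p,k,d=P or K(cam)
    u=cv2.undistortPoints(np.array(px,float).reshape(-1,1,2),k,d).reshape(-1,2)
    v=np.c_[u[:,0],-u[:,1],-np.ones(len(u))]
    return np.array(p["origin"],float),v@rot(p["orientation"]).T
def at_z(cam,px,z,P=None):
    o,v=ray(cam,px,P); return o+v*((z-o[2])/v[:,2])[:,None]
def cloud(cam,depth,P=None):
    h,w=depth.shape; g=np.stack(np.meshgrid(np.arange(w),np.arange(h)),-1).reshape(-1,2)
    o,v=ray(cam,g,P); return (o+v*depth.reshape(-1,1)).reshape(h,w,3)
def save(n,im): cv2.imwrite(n,cv2.cvtColor(im,cv2.COLOR_RGB2BGR))
E
python3 - <<'E'
from h import *
np.set_printoptions(precision=1,suppress=True)
print(manip.tip_reach, manip.get_obs())
print(manip.camera_params("top"))
Z=dict(comparator=0,fence_front=24,plunger_tip=38,needle_pivot=75,zero_mark=82,back_stop=24,master=24,part=0,tray=0,amber_bottle=0,drop_bottle=0,timer=0,red_marker=0)
ims=[]
for c in ("scene","top"):
    im,d=manip.camera(c); ims.append(im); save(f"pics/{c}0.png",im)
    for n,z in Z.items():
        r=manip.tip_of(c,n)
        print(c,n,[(np.array(q["location"]),round(q["p"],2),at_z(c,q["location"],z)[0]) for q in r[:2]])
E
```

```text
pics
11.0 {'time': 0.0, 'joints': array([ 1.2,  0.3,  1.5, -0. ,  1.3, -0.1]), 'dq': array([-0.,  0.,  0.,  0., -0.,  0.]), 'effort': array([  0. , -53.2, -35.3,   0.1,   0. ,  -0. ]), 'tool_pos': array([167.6, 523.6, 215.9]), 'eef_rot': array([-0.5, -3.1,  0. ]), 'force': array([-0. ,  0.9,  0.4]), 'ft_torque': array([-0.,  0.,  0.]), 'grip_force': 0.0, 'opening': 93.98050114242669}
{'vertical_fov': 56.8685577720093, 'cx': 249.23699673642616, 'cy': 191.89780273528362, 'dist_coeffs': array([-0.1,  0. ,  0. ,  0. ,  0. ]), 'origin': array([ 481.3,   -3.8, 1108.8]), 'orientation': array([ 0. , -0.1, -1.5])}
scene comparator [(array([269.4, 209.3]), 0.62, array([548. , -52.2,   0. ]))]
scene fence_front [(array([237.9, 219.3]), 0.55, array([458.3, -54.3,  24. ]))]
scene plunger_tip []
scene needle_pivot []
scene zero_mark [(array([244.5, 153.1]), 0.71, array([550.9,  81.1,  82. ]))]
scene back_stop []
scene master [(array([263. , 200.1]), 0.56, array([539.2, -34.4,  24. ])), (array([265.4, 206.2]), 0.52, array([535. , -53.5,  24. ]))]
scene part [(array([193.5, 134.2]), 0.53, array([490
[... 966 characters left out ...]
. ]), 0.3, array([488.9, 301.4,  24. ]))]
top master []
top part [(array([147.5, 207.6]), 0.48, array([499.8, 309.2,   0. ]))]
top tray [(array([349.6, 197.8]), 0.71, array([ 546.9, -327.9,    0. ]))]
top amber_bottle [(array([183.4, 139.8]), 0.68, array([718.3, 203.9,   0. ])), (array([351.6, 197.6]), 0.48, array([ 547.7, -334.3,    0. ]))]
top drop_bottle [(array([320.9, 133.8]), 0.65, array([ 749.6, -234.3,    0. ])), (array([283.9, 255.3]), 0.2, array([ 362.5, -122.6,    0. ]))]
top timer [(array([286.1, 255.8]), 0.74, array([ 361.1, -129.5,    0. ])), (array([202.5, 251.9]), 0.32, array([366.7, 130.9,   0. ]))]
top red_marker [(array([202.2, 249.3]), 0.62, array([374.7, 132.1,   0. ]))]
```

Run:
```python
from h import *
np.set_printoptions(precision=1,suppress=True)
im,d=manip.camera("top"); C=cloud("top",d)
t=cv2.resize(im[130:300,110:400],None,fx=2.6,fy=2.6,interpolation=cv2.INTER_CUBIC)
save("pics/top1.png",t)
# part & master tops
def rectof(x0,x1,y0,y1,z0,z1):
    m=(C[...,0]>x0)&(C[...,0]<x1)&(C[...,1]>y0)&(C[...,1]<y1)&(C[...,2]>z0)&(C[...,2]<z1)
    P=C[m]; print(len(P),P.mean(0),cv2.minAreaRect(P[:,:2].astype(np.float32)))
rectof(440,560,250,360,50,66)
rectof(500,600,-70,10,74,92)
rectof(450,620,-90,-40,40,50)
rectof(500,600,20,100,74,92)
```

```text
145 [494.1 307.6  58.9] ((494.134521484375, 308.4367370605469), (31.51919937133789, 40.94408416748047), 86.37257385253906)
128 [542.  -34.6  84.1] ((541.7492065429688, -34.441402435302734), (39.087425231933594, 27.514001846313477), 7.201526165008545)
198 [527.2 -58.7  47.3] ((527.868408203125, -58.544795989990234), (127.04399871826172, 16.110445022583008), 6.816202163696289)
214 [533.1  55.3  80.5] ((532.4788208007812, 54.70420837402344), (58.076717376708984, 58.30294418334961), 1.873507022857666)
```

View pics/top1.png

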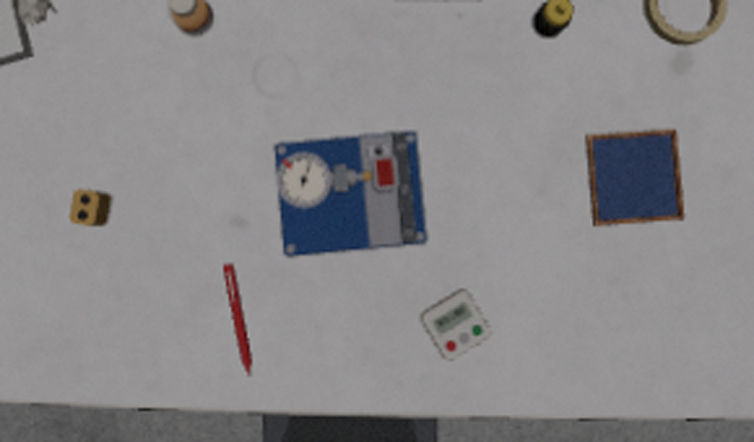

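```bash
cat >> h.py <<'E'
def go(x,y,z,closing_deg):
    """shift (cm, tool axes) and turn (deg about tool z) to reach TCP xyz pointing down with closing line at world angle closing_deg"""
    s=manip.get_obs(); M=R.from_rotvec(s["eef_rot"]).as_matrix()
    sh=M.T@(np.array([x,y,z])-s["tool_pos"])/10
    best=[]
    for k in (0,180):
        a=np.radians(closing_deg+k); yy=np.array([np.cos(a),np.sin(a),0]); zz=np.array([0,0,-1.]); T=np.c_[np.cross(yy,zz),yy,zz]
        best.append(np.degrees(R.from_matrix(M.T@T).as_rotvec()))
    print("t",round(s["time"],2),"pos",s["tool_pos"].round(1),"y ang",np.degrees(np.arctan2(M[1,1],M[0,1])).round(1),"q6",s["joints"][5].round(2))
    print("shift",sh.round(2),"turns",[b.round(1) for b in best])
E
python3 - <<'E'
from h import *
go(533,52,250,97)
print(manip.camera_params("wrist"))
E
```

```text
t 1.45 pos [167.7 523.8 216.4] y ang 72.2 q6 -0.07
shift [-49.18 -33.8   -3.36] turns [array([ -0. ,  -0. , -24.8]), array([ -0. ,   0. , 155.2])]
{'vertical_fov': 65.24493262818237, 'cx': 254.481592725711, 'cy': 194.65085146004893, 'dist_coeffs': array([-0.02276094,  0.        ,  0.        ,  0.        ,  0.        ]), 'origin': array([ 90.69178084, 547.70225105, 385.03296902]), 'orientation': array([-0.24222969, -0.17672378,  1.25276842])}
```

Call:
move_arm:
  rows:
    - [[0, 0, -24.8, -49.2, -33.8, -3.4, 1], [0, 0, -24.8, -49.2, -33.8, -3.4, 1], [0, 0, -24.8, -49.2, -33.8, -3.4, 1], [0, 0, -24.8, -49.2, -33.8, -3.4, 1], [0, 0, -24.8, -49.2, -33.8, -3.4, 1], [0, 0, -24.8, -49.2, -33.8, -3.4, 1], [0, 0, -24.8, -49.2, -33.8, -3.4, 1], [0, 0, -24.8, -49.2, -33.8, -3.4, 1], [0, 0, -24.8, -49.2, -33.8, -3.4, 1], [0, 0, -24.8, -49.2, -33.8, -3.4, 1], [0, 0, -24.8, -49.2, -33.8, -3.4, 1], [0, 0, -24.8, -49.2, -33.8, -3.4, 1]]

```text
time: 2.45
tool_pos: [468.8, 134.4, 244.8]
eef_rot: [-0.193, 3.135, 0.0]
force: [0.6, 1.2, 0.6]
opening: 93.9
grip_force: 0.0
```

Run:
```python
from h import *
go(533,52,250,97)
```

```text
t 2.45 pos [468.8 134.4 244.8] y ang 97.0 q6 -1.49
shift [-5.36 -8.96 -0.52] turns [array([0., 0., 0.]), array([-1.0e-01,  0.0e+00, -1.8e+02])]
```

Call:
move_arm:
  rows:
    - [[0, 0, 0, -5.2, -8.7, -0.5, 1], [0, 0, 0, -5.2, -8.7, -0.5, 1], [0, 0, 0, -5.2, -8.7, -0.5, 1], [0, 0, 0, -5.2, -8.7, -0.5, 1], [0, 0, 0, -5.2, -8.7, -0.5, 1]]

```text
time: 2.87
tool_pos: [530.3, 55.9, 249.0]
eef_rot: [0.191, -3.135, -0.0]
force: [-0.5, 0.2, -0.0]
opening: 94.1
grip_force: 0.0
```

```bash
cat >> h.py <<'E'
def look(cam,names,n=1):
    P=K(cam); im,d=manip.camera(cam); out={}
    for nm,z in names.items():
        r=manip.tip_of(cam,nm)
        if r: out[nm]=at_z(cam,r[0]["location"],z,P)[0]; print(nm,np.round(r[0]["location"],1),round(r[0]["p"],2),out[nm].round(1))
        else: print(nm,None)
    return P,im,d,out
E
python3 - <<'E'
from h import *
P,im,d,o=look("wrist",dict(comparator=0,fence_front=24,plunger_tip=38,needle_pivot=75,zero_mark=82,back_stop=24,master=24))
C=cloud("wrist",d,P); np.savez("w1.npz",C=C,im=im)
save("pics/w1.png",im)
go(533,52,250,97)
E
```

```text
comparator [181.  168.9] 0.95 [544.2 -48.    0. ]
fence_front [169.8 109.5] 0.71 [464. -61.  24.]
plunger_tip [195.5 174.7] 0.6 [541.  -20.4  38. ]
needle_pivot [257.6 181.9] 0.6 [531.9  59.1  75. ]
zero_mark [267.4 197.6] 0.93 [547.6  72.5  82. ]
back_stop [192.8 181.4] 0.56 [554.  -25.8  24. ]
master [186.1 173.6] 0.8 [544.4 -35.4  24. ]
t 3.27 pos [530.   57.  249.6] y ang 97.1 q6 -1.66
shift [-0.24 -0.53 -0.04] turns [array([-0. ,  0. ,  0.1]), array([  -0. ,   -0. , -179.9])]
```

View pics/w1.png

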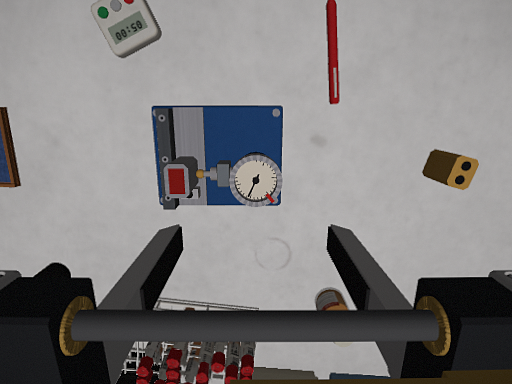

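Run:
```python
from h import *
np.set_printoptions(precision=1,suppress=True)
D=np.load("w1.npz"); C=D["C"]; im=D["im"].astype(int)
def sel(x0,x1,y0,y1,z0,z1): return (C[...,0]>x0)&(C[...,0]<x1)&(C[...,1]>y0)&(C[...,1]<y1)&(C[...,2]>z0)&(C[...,2]<z1)
def rec(nm,m):
    P=C[m]; print(nm,len(P),P.mean(0),cv2.minAreaRect(P[:,:2].astype(np.float32)))
rec("fence",sel(440,620,-90,-45,43,50)); rec("master",sel(500,590,-70,0,79,88)); rec("rail",sel(440,620,-60,5,21,28)); rec("base",sel(430,640,-90,110,17,22.5))
m=sel(490,580,15,105,79,86); P=C[m][:,:2]; print("ring",cv2.minEnclosingCircle(P.astype(np.float32)),cv2.minAreaRect(P.astype(np.float32)),C[m][:,2].mean())
r=m&(im[...,0]>140)&(im[...,1]<70); print("red",r.sum(),C[r].mean(0) if r.any() else 0)
b=(im.sum(-1)<110)&sel(500,565,25,90,70,80); print("needle px",b.sum(),C[b].mean(0)); Q=C[b][:,:2]; print(Q)
```

```text
fence 1015 [514.1 -60.2  46.3] ((526.1199951171875, -58.16524887084961), (127.57025909423828, 16.700956344604492), 7.104416847229004)
master 813 [539.7 -34.1  82.5] ((539.997314453125, -34.41326904296875), (39.83449172973633, 28.69402313232422), 7.227519989013672)
rail 2215 [505.3 -29.1  24. ] ((520.9384155273438, -19.95806884765625), (129.19398498535156, 63.08549880981445), 6.529384136199951)
base 5387 [495.   21.9  20.2] ((517.6148681640625, 4.144439697265625), (133.1876678466797, 170.1344451904297), 6.905639171600342)
ring ((530.0811157226562, 56.62545394897461), 31.2099609375) ((529.790771484375, 55.673988342285156), (60.70357894897461, 59.84358596801758), 8.257908821105957) 82.23169621758134
red 30 [547.2  74.9  83. ]
needle px 67 [536.   56.4  77.1]
[[510.5  62.7]
 [523.3  58.4]
 [524.5  57.4]
 [525.6  57.5]
 [527.6  53.1]
 [527.5  54.3]
 [527.3  55.4]
 [527.   56.5]
 [526.7  57.7]
 [528.7  53.2]
 [528.7  54.4]
 [528.4  55.5]
 [528.2  56.7]
 [528.2  57.9]
 [528.   59. ]
 [530.   53.4]
 [529.5  54.5]
 [529.5  55.7]
 [529.5  56.9]
 [529.1  58. ]
 [529.2  59.2]
 [530.9  53.5]
 [530.7  54.7]
 [530.7  55.8]
 [530.8  57. ]
 [530.2  58.1]
 [530.2  59.3]
 [532.2  53.7]
 [532.   54.8]
 [531.8  56. ]
 [531.7  57.1]
 [531.7  58.3]
 [533.1  54.9]
 [532.7  56.1]
 [532.7  57.2]
 [534.9  54. ]
 [531.1  80.5]
 [538.6  33.1]
 [536.   54.1]
 [538.5  53.2]
 [535.   80. ]
 [541.5  34.8]
 [539.7  53.4]
 [543.8  35.9]
 [540.8  52.3]
 [537.8  79.2]
 [543.6  36.2]
 [543.   52.6]
 [538.2  79.1]
 [543.8  51.5]
 [545.7  37.6]
 [545.   51.6]
 [545.9  50.6]
 [543.1  76.4]
 [542.1  77.3]
 [547.5  50.7]
 [543.4  76.3]
 [549.3  41.5]
 [549.   49.7]
 [544.9  75.3]
 [550.5  42.8]
 [549.9  49.8]
 [552.3  52.4]
 [552.2  46.6]
 [548.9  71.1]
 [552.3  65.6]
 [554.1  59.9]]
```

Call:
move_arm:
  rows:
    - [[0, 0, 0, 0, -0.08, 4, 1], [0, 0, 0, 0, -0.08, 8, 1], [0, 0, 0, 0, -0.08, 12, 1], [0, 0, 0, 0, -0.08, 15, 1], [0, 0, 0, 0, -0.08, 17, 1], [0, 0, 0, 0, -0.08, 18.1, 1], [0, 0, 0, 0, -0.08, 18.1, 1], [0, 0, 0, 0, -0.08, 18.1, 1]]

```text
time: 3.93
tool_pos: [530.6, 55.8, 69.1]
eef_rot: [-0.193, 3.135, -0.0]
force: [0.2, -0.2, 0.3]
opening: 93.9
grip_force: 0.0
```

Call:
move_arm:
  rows:
    - [[0, 0, 0, 0, 0, 0, 0.6], [0, 0, 0, 0, 0, 0, 0.6], [0, 0, 0, 0, 0, 0, 0.6], [0, 0, 0, 0, 0, 0, 0.6], [0, 0, 0, 0, 0, 0, 0.6], [0, 0, 0, 0, 0, 0, 0.6]]
  force: 15

```text
time: 4.43
tool_pos: [530.2, 56.8, 68.8]
eef_rot: [-0.193, 3.135, 0.004]
force: [-2.2, 9.0, 2.9]
opening: 61.3
grip_force: 15.0
```

Call:
move_arm:
  rows:
    - [[0, 0, 6, 0, 0, 0, 0.6], [0, 0, 12, 0, 0, 0, 0.6], [0, 0, 18, 0, 0, 0, 0.6], [0, 0, 24, 0, 0, 0, 0.6], [0, 0, 30, 0, 0, 0, 0.6], [0, 0, 36, 0, 0, 0, 0.6], [0, 0, 42, 0, 0, 0, 0.6], [0, 0, 48, 0, 0, 0, 0.6], [0, 0, 54, 0, 0, 0, 0.6], [0, 0, 60, 0, 0, 0, 0.6], [0, 0, 64, 0, 0, 0, 0.6], [0, 0, 64, 0, 0, 0, 0.6]]

```text
time: 5.43
tool_pos: [530.1, 56.5, 68.8]
eef_rot: [-1.504, -2.757, -0.002]
force: [-3.7, 8.0, 4.5]
opening: 61.2
grip_force: 15.0
```

Call:
move_arm:
  rows:
    - [[0, 0, 0, 0, 0, 0, 0.6], [0, 0, 0, 0, 0, 0, 1], [0, 0, 0, 0, 0, 0, 1], [0, 0, 0, 0, 0, 0, 1], [0, 0, 0, 0, 0, 0, 1], [0, 0, 0, 0, 0, 0, 1], [0, 0, 0, 0, 0, -4, 1], [0, 0, 0, 0, 0, -8, 1], [0, 0, 0, 0, 0, -11, 1], [0, 0, 0, 0, 0, -11, 1], [0, 0, 0, 0, 0, -11, 1]]

```text
time: 6.35
tool_pos: [530.8, 55.5, 179.7]
eef_rot: [1.497, 2.759, 0.002]
force: [-0.1, 0.1, -0.7]
opening: 93.7
grip_force: 0.0
```

```bash
cat > dial.py <<'E'
from h import *
np.set_printoptions(precision=1,suppress=True)
def dial(tag):
    P,im,d,o=look("wrist",dict(zero_mark=82,needle_pivot=75))
    C=cloud("wrist",d,P); np.savez(tag+".npz",C=C,im=im)
    # rectify each plane to a 0.2 mm/px map centred on the dial axis
    p,k,dc=P; M=rot(p["orientation"])
    n=401; g=(np.arange(n)-200)*0.2
    def rect(cx,cy,z):
        X,Y=np.meshgrid(cx+g,cy+g); Q=(np.stack([X,Y,np.full_like(X,z)],-1).reshape(-1,3)-p["origin"])@M
        Q=Q*[1,-1,-1]; uv=cv2.projectPoints(Q,np.zeros(3),np.zeros(3),k,dc)[0].reshape(n,n,2).astype(np.float32)
        return cv2.remap(im,uv[...,0],uv[...,1],cv2.INTER_LINEAR)
    m=(np.abs(C[...,2]-82)<3)&(np.hypot(C[...,0]-530,C[...,1]-56)<38)
    (cx,cy),rr=cv2.minEnclosingCircle(C[m][:,:2].astype(np.float32)); print("ring",cx,cy,rr)
    T=rect(cx,cy,82).astype(int); N=rect(cx,cy,75).astype(int)
    X,Y=np.meshgrid(g,g); rad=np.hypot(X,Y); ang=np.arctan2(Y,X)
    red=(T[...,0]>1.8*T[...,1])&(T[...,0]>80)&(rad>18)&(rad<33)
    a=np.degrees(np.arctan2(Y[red].mean(),X[red].mean())); print("mark",a,"n",red.sum(),"pos",X[red].mean(),Y[red].mean())
    f=(N.sum(-1)<180)&(rad>7)&(rad<21)
    lab,L,st,ce=cv2.connectedComponentsWithStats(f.astype(np.uint8))
    for i in range(1,lab):
        if st[i,4]>60: print("dark",st[i,4],(ce[i]-200)*0.2,"ang",np.degrees(np.arctan2(ce[i][1]-200,ce[i][0]-200)))
    hub=(N.sum(-1)<180)&(rad<5); print("hub",X[hub].mean(),Y[hub].mean(),hub.sum())
    v=np.vstack([T,N])[:, :]; save(f"pics/{tag}.png",np.hstack([T,N]).astype(np.uint8)[::-1])
E
python3 -c "
from dial import *
dial('d1'); go(530,56.2,200,97)"
```

```text
zero_mark [274.  217.5] 0.68 [556.6  49.4  82. ]
needle_pivot [257.9 195.7] 0.66 [533.3  57.4  75. ]
ring 530.2123413085938 56.25590515136719 31.120107650756836
mark -17.262826060547646 n 1368 pos 24.289181286549713 -7.5479532163742675
dark 517 [13.4 -4.5] ang -18.41808136502738
hub -0.17786624203821658 -0.3447452229299364 1256
t 6.5 pos [529.7  55.5 176.9] y ang 33.0 q6 -0.54
shift [ 0.   0.1 -2.3] turns [array([ -0.1,  -0.1, -64. ]), array([ -0.1,   0.1, 116. ])]
```

View pics/d1.png

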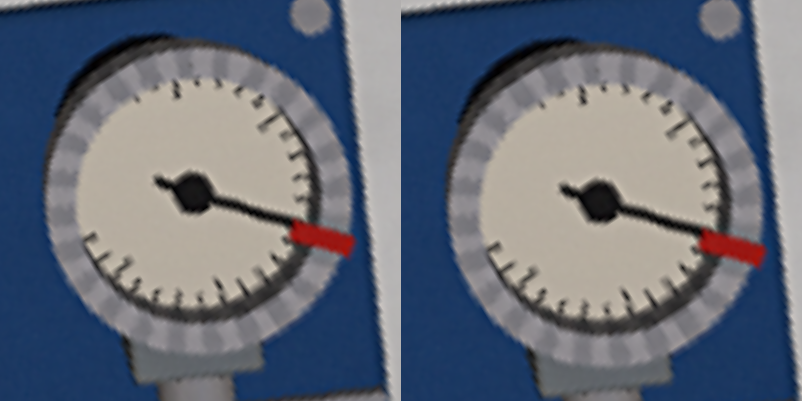

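Run:
```python
from h import *
np.set_printoptions(precision=1,suppress=True)
print(at_z("top",[[110+635/2.6,130+177/2.6]],8))
go(539.0,-34.5,150,7)
```

```text
[[ 545.9 -340.4    8. ]]
t 6.5 pos [529.7  55.5 176.9] y ang 33.0 q6 -0.54
shift [-8.1 -4.1  2.7] turns [array([-0.1, -0. , 26. ]), array([   0.1,   -0.2, -154. ])]
```

Call:
move_arm:
  rows:
    - [[0, 0, 6, -4, -2, 0, 1], [0, 0, 13, -8.1, -4.1, 1, 1], [0, 0, 20, -8.1, -4.1, 2, 1], [0, 0, 26, -8.1, -4.1, 2.7, 1], [0, 0, 26, -8.1, -4.1, 2.7, 1], [0, 0, 26, -8.1, -4.1, 2.7, 1], [0, 0, 26, -8.1, -4.1, 2.7, 1]]

```text
time: 7.08
tool_pos: [540.1, -34.3, 151.3]
eef_rot: [-2.076, -2.358, 0.0]
force: [-1.1, 0.9, 0.4]
opening: 93.9
grip_force: 0.0
```

Run:
```python
from h import *
go(539.0,-34.5,62,7)
```

```text
t 7.08 pos [540.1 -34.3 151.3] y ang 7.3 q6 -0.26
shift [-0.01 -0.11  8.93] turns [array([-0. , -0. ,  0.3]), array([   0. ,   -0. , -179.7])]
```

Call:
move_arm:
  rows:
    - [[0, 0, 0, 0, -0.05, 4, 1], [0, 0, 0, 0, -0.05, 7, 1], [0, 0, 0, 0, -0.05, 8.8, 1], [0, 0, 0, 0, -0.05, 8.8, 1], [0, 0, 0, 0, -0.05, 8.8, 1], [0, 0, 0, 0, -0.05, 8.8, 0.5], [0, 0, 0, 0, -0.05, 8.8, 0.5]]

```text
time: 7.67
tool_pos: [540.5, -34.7, 65.2]
eef_rot: [2.078, 2.353, 0.002]
force: [1.1, 0.0, -0.6]
opening: 83.8
grip_force: 0.0
```

Call:
move_arm:
  rows:
    - [[0, 0, 0, 0, 0, 0, 0.35], [0, 0, 0, 0, 0, 0, 0.35], [0, 0, 0, 0, 0, 0, 0.35], [0, 0, 0, 0, 0, 0, 0.35], [0, 0, 0, 0, 0, 0, 0.35], [0, 0, 0, 0, 0, 0, 0.35], [0, 0, 0, 0, 0, 0, 0.35]]
  force: 12

```text
time: 8.25
tool_pos: [539.8, -34.7, 63.5]
eef_rot: [2.08, 2.353, 0.001]
force: [1.8, 0.1, 0.1]
opening: 39.7
grip_force: 12.0
```

Call:
move_arm:
  rows:
    - [[0, 0, 0, 0, 0, 0, 0.35], [0, 0, 0, 0, 0, -0.5, 0.35], [0, 0, 0, 0, 0, -1.5, 0.35], [0, 0, 0, 0, 0, -3, 0.35], [0, 0, 0, 0, 0, -5, 0.35], [0, 0, 0, 0, 0, -7.5, 0.35], [0, 0, 0, 0, 0, -7.5, 0.35], [0, 0, 0, 0, 0, -7.5, 0.35]]
  force: 25

```text
time: 8.92
tool_pos: [539.9, -34.7, 139.2]
eef_rot: [2.08, 2.353, 0.002]
force: [1.2, 0.5, -4.5]
opening: 40.3
grip_force: 25.0
```

Run:
```python
from h import *
print(manip.get_obs()["opening"])
go(545,-337,136,7)
```

```text
40.28655226745546
t 8.92 pos [539.9 -34.7 139.2] y ang 7.0 q6 -0.26
shift [-30.06  -3.2    0.33] turns [array([0.1, 0. , 0. ]), array([  -0. ,    0.2, -180. ])]
```

Call:
move_arm:
  rows:
    - [[0, 0, 0, -2, -0.2, 0, 0.35], [0, 0, 0, -5, -0.5, 0, 0.35], [0, 0, 0, -8.5, -0.9, 0, 0.35], [0, 0, 0, -12, -1.3, 0, 0.35], [0, 0, 0, -15.5, -1.7, 0, 0.35], [0, 0, 0, -19, -2, 0, 0.35], [0, 0, 0, -22.5, -2.4, 0, 0.35], [0, 0, 0, -26, -2.8, 0, 0.35], [0, 0, 0, -28.5, -3, 0, 0.35], [0, 0, 0, -30, -3.2, 0, 0.35], [0, 0, 0, -30, -3.2, 0, 0.35], [0, 0, 0, -30, -3.2, 0, 0.35]]

```text
time: 9.92
tool_pos: [543.9, -336.3, 136.3]
eef_rot: [-2.08, -2.35, 0.0]
force: [0.1, -0.5, -4.1]
opening: 39.8
grip_force: 25.0
```

Run:
```python
from h import *
go(545,-337,46,7)
im,d=manip.camera("wrist"); save("pics/w2.png",im)
print(manip.spot_in("wrist","tray"), manip.spot_in("wrist","master"))
```

```text
t 9.92 pos [ 543.9 -336.3  136.3] y ang 7.0 q6 -0.73
shift [-0.1   0.12  9.03] turns [array([-0.1, -0.1, -0. ]), array([ -0.2,   0.2, 180. ])]
[{'rect': [200.9, 138.7, 315.4, 231.0], 'p': 0.87}] [{'rect': [214.9, 203.1, 292.4, 282.6], 'p': 0.7}]
```

View pics/w2.png

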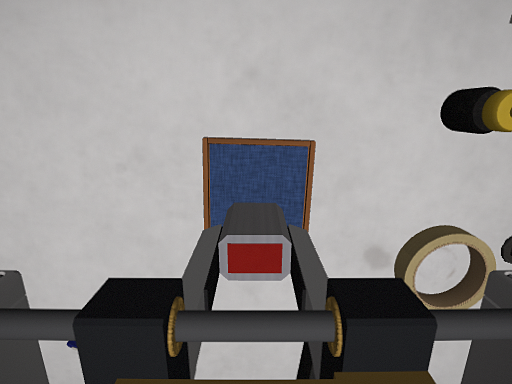

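Call:
move_arm:
  rows:
    - [[0, 0, 0, 0, 0.1, 3, 0.35], [0, 0, 0, 0, 0.1, 6, 0.35], [0, 0, 0, 0, 0.1, 7.8, 0.35], [0, 0, 0, 0, 0.1, 8.6, 0.35], [0, 0, 0, 0, 0.1, 8.9, 0.35], [0, 0, 0, 0, 0.1, 9.05, 0.35], [0, 0, 0, 0, 0.1, 9.1, 0.35], [0, 0, 0, 0, 0.1, 9.1, 0.35]]

```text
time: 10.73
tool_pos: [546.2, -336.5, 48.7]
eef_rot: [2.079, 2.353, 0.0]
force: [0.1, 0.1, -4.2]
opening: 40.0
grip_force: 25.0
```

Call:
move_arm:
  rows:
    - [[0, 0, 0, 0, 0, 0, 0.35], [0, 0, 0, 0, 0, 0.1, 0.35], [0, 0, 0, 0, 0, 0.1, 0.35], [0, 0, 0, 0, 0, 0.1, 0.35]]

```text
time: 11.07
tool_pos: [545.7, -336.3, 46.6]
eef_rot: [2.081, 2.354, -0.0]
force: [0.3, 1.1, -3.8]
opening: 40.1
grip_force: 25.0
```

Call:
move_arm:
  rows:
    - [[0, 0, 0, 0, 0, 0.1, 0.35], [0, 0, 0, 0, 0, 0.15, 0.35], [0, 0, 0, 0, 0, 0.2, 0.35], [0, 0, 0, 0, 0, 0.2, 0.35]]

```text
time: 11.4
tool_pos: [545.6, -336.3, 44.5]
eef_rot: [-2.081, -2.354, 0.0]
force: [-1.5, 0.8, -1.8]
opening: 40.1
grip_force: 25.0
```

Touching down. Release, rise, and go back up toward the part.

Call:
move_arm:
  rows:
    - [[0, 0, 0, 0, 0, 0.05, 0.35], [0, 0, 0, 0, 0, 0.05, 0.6], [0, 0, 0, 0, 0, 0.05, 0.8], [0, 0, 0, 0, 0, 0.05, 0.8], [0, 0, 0, 0, 0, 0.05, 0.8], [0, 0, 0, 0, 0, -3, 0.8], [0, 0, 0, 0, 0, -7, 0.8], [0, 0, 0, 0, 0, -11, 0.8], [0, 0, 0, 0, 0, -15, 0.8], [0, 0, 0, 0, 0, -16, 0.8]]

```text
time: 12.23
tool_pos: [547.1, -337.2, 211.8]
eef_rot: [2.074, 2.347, 0.002]
force: [0.1, -0.2, 0.9]
opening: 74.8
grip_force: 0.0
```

Run:
```python
from h import *
np.set_printoptions(precision=1,suppress=True)
im,d=manip.camera("top"); C=cloud("top",d)
def rec(x0,x1,y0,y1,z0,z1):
    m=(C[...,0]>x0)&(C[...,0]<x1)&(C[...,1]>y0)&(C[...,1]<y1)&(C[...,2]>z0)&(C[...,2]<z1)
    P=C[m]; print(len(P),P.mean(0) if len(P) else 0, cv2.minAreaRect(P[:,:2].astype(np.float32)) if len(P)>3 else 0)
rec(500,600,-400,-280,52,75); rec(440,560,250,360,50,66)
print(manip.spot_in("top","part"))
D=np.load("w1.npz"); C=D["C"]; rec(430,560,240,370,50,66)
go(490,305,210,97)
```

```text
122 [ 547.  -333.9   64.4] ((547.047607421875, -334.46856689453125), (39.52092742919922, 26.818674087524414), 7.654573440551758)
143 [494.1 308.   59.1] ((494.37359619140625, 308.91375732421875), (32.66143035888672, 40.01249313354492), 81.00955200195312)
[{'rect': [136.3, 201.6, 152.7, 217.7], 'p': 0.52}]
842 [492.5 306.6  57.6] ((493.1529541015625, 308.96405029296875), (32.11033630371094, 39.22637176513672), 82.59320068359375)
t 12.33 pos [ 546.4 -336.8  207.3] y ang 7.0 q6 -0.73
shift [64.4  2.3 -0.5] turns [array([  0. ,   0.3, -90. ]), array([ 0.3, -0. , 90. ])]
```

Call:
move_arm:
  rows:
    - [[0, 0, 14.5, 64.5, 2.5, 0, 0.8], [0, 0, 14.5, 64.5, 2.5, 0, 0.8], [0, 0, 14.5, 64.5, 2.5, 0, 0.8], [0, 0, 14.5, 64.5, 2.5, 0, 0.8], [0, 0, 14.5, 64.5, 2.5, 0, 0.8], [0, 0, 14.5, 64.5, 2.5, 0, 0.8], [0, 0, 14.5, 64.5, 2.5, 0, 0.8], [0, 0, 14.5, 64.5, 2.5, 0, 0.8], [0, 0, 14.5, 64.5, 2.5, 0, 0.8], [0, 0, 14.5, 64.5, 2.5, 0, 0.8], [0, 0, 14.5, 64.5, 2.5, 0, 0.8], [0, 0, 14.5, 64.5, 2.5, 0, 0.8]]

```text
time: 13.33
tool_pos: [502.4, 163.8, 202.7]
eef_rot: [-2.36, -2.072, 0.003]
force: [1.5, -0.4, -0.4]
opening: 74.8
grip_force: 0.0
```

Run:
```python
from h import *
go(493,308.5,190,-7.5)
```

```text
t 13.33 pos [502.4 163.8 202.7] y ang -7.5 q6 0.38
shift [14.22 -2.81  1.26] turns [array([-0.1,  0. ,  0. ]), array([-1.0e-01, -2.0e-01, -1.8e+02])]
```

Call:
move_arm:
  rows:
    - [[0, 0, 0, 14.0, -2.7, 1, 0.8], [0, 0, 0, 14.0, -2.7, 1, 0.8], [0, 0, 0, 14.0, -2.7, 1, 0.8], [0, 0, 0, 14.0, -2.7, 1, 0.8], [0, 0, 0, 14.0, -2.7, 1, 0.8], [0, 0, 0, 14.0, -2.7, 1, 0.8]]

```text
time: 13.83
tool_pos: [494.2, 304.5, 192.4]
eef_rot: [-2.359, -2.074, 0.005]
force: [0.1, -1.1, 0.2]
opening: 75.3
grip_force: 0.0
```

Run:
```python
from h import *
np.set_printoptions(precision=1,suppress=True)
P=K("wrist"); im,d=manip.camera("wrist"); C=cloud("wrist",d,P)
m=(np.abs(C[...,0]-493)<40)&(np.abs(C[...,1]-308)<40)&(np.abs(C[...,2]-58)<6)
Q=C[m]; print(len(Q),Q.mean(0),cv2.minAreaRect(Q[:,:2].astype(np.float32)))
go(493,308.5,52,-7.5); save("pics/w3.png",im)
```

```text
1061 [493.5 309.8  58.3] ((493.51513671875, 309.4964599609375), (30.295581817626953, 38.89697265625), 82.55421447753906)
t 13.88 pos [494.6 303.7 192.9] y ang -7.4 q6 0.62
shift [ 0.5 -0.2 14.1] turns [array([-0.1,  0.1,  0.1]), array([  -0.1,   -0.2, -179.9])]
```

Call:
move_arm:
  rows:
    - [[0, 0, 0, 0.5, -0.15, 4, 0.8], [0, 0, 0, 0.5, -0.15, 8, 0.8], [0, 0, 0, 0.5, -0.15, 12, 0.8], [0, 0, 0, 0.5, -0.15, 15.4, 0.8], [0, 0, 0, 0.5, -0.15, 15.4, 0.8], [0, 0, 0, 0.5, -0.15, 15.4, 0.8], [0, 0, 0, 0.5, -0.15, 15.4, 0.35], [0, 0, 0, 0.5, -0.15, 15.4, 0.35], [0, 0, 0, 0.5, -0.15, 15.4, 0.35], [0, 0, 0, 0.5, -0.15, 15.4, 0.35], [0, 0, 0, 0.5, -0.15, 15.4, 0.35], [0, 0, 0, 0.5, -0.15, 15.4, 0.35]]
  force: 25

```text
time: 14.88
tool_pos: [494.1, 309.6, 41.0]
eef_rot: [-2.361, -2.072, -0.001]
force: [0.9, 1.4, 3.3]
opening: 39.4
grip_force: 25.0
```

Call:
move_arm:
  rows:
    - [[0, 0, 0, 0, 0, -2, 0.35], [0, 0, 0, 0, 0, -6, 0.35], [0, 0, 0, 0, 0, -10, 0.35], [0, 0, 0, 0, 0, -10.5, 0.35], [0, 0, 0, 0, 0, -10.5, 0.35]]

```text
time: 15.3
tool_pos: [494.8, 309.9, 147.6]
eef_rot: [2.36, 2.072, 0.006]
force: [-0.2, -0.0, -5.6]
opening: 39.6
grip_force: 25.0
```

Run:
```python
from h import *
go(493.9,-37.5,145,7)
```

```text
t 15.3 pos [494.8 309.9 147.6] y ang -7.4 q6 0.63
shift [-34.46   4.41   0.19] turns [array([  0.2,  -0.1, -14.4]), array([ -0.2,  -0.3, 165.6])]
```

Call:
move_arm:
  rows:
    - [[0, 0, -1, -2.5, 0.3, 0, 0.35], [0, 0, -3, -6, 0.8, 0, 0.35], [0, 0, -5, -10, 1.3, 0, 0.35], [0, 0, -7, -14, 1.8, 0, 0.35], [0, 0, -9, -18, 2.3, 0, 0.35], [0, 0, -11, -22, 2.8, 0, 0.35], [0, 0, -12.5, -26, 3.3, 0, 0.35], [0, 0, -13.5, -30, 3.8, 0, 0.35], [0, 0, -14.4, -33, 4.2, 0, 0.35], [0, 0, -14.4, -34.5, 4.4, 0, 0.35], [0, 0, -14.4, -34.5, 4.4, 0, 0.35], [0, 0, -14.4, -34.5, 4.4, 0, 0.35]]

```text
time: 16.3
tool_pos: [492.1, -38.7, 143.5]
eef_rot: [-2.083, -2.348, 0.003]
force: [-1.8, 0.6, -5.7]
opening: 39.8
grip_force: 25.0
```

Run:
```python
from h import *
np.set_printoptions(precision=1,suppress=True)
P=K("wrist"); im,d=manip.camera("wrist"); C=cloud("wrist",d,P); save("pics/w4.png",im)
s=manip.get_obs(); p=s["tool_pos"]; print(p)
m=(np.abs(C[...,0]-p[0])<28)&(np.abs(C[...,1]-p[1])<24)&(np.abs(C[...,2]-p[2]-18)<7)&(im[...,0]>1.25*im[...,2])
Q=C[m]; print("part",len(Q),Q.mean(0),cv2.minAreaRect(Q[:,:2].astype(np.float32)))
m=(np.abs(C[...,2]-46.5)<3)&(C[...,1]<-42)&(C[...,1]>-95)&(np.abs(C[...,0]-525)<75)
Q=C[m]; print("fence",len(Q),cv2.minAreaRect(Q[:,:2].astype(np.float32)))
go(493.9,-38,66,7)
```

```text
[492.3 -38.  143.9]
part 3020 [491.8 -37.2 160.7] ((491.91845703125, -38.97357177734375), (41.72516632080078, 30.92618751525879), 6.879950523376465)
fence 1142 ((526.28564453125, -57.65991973876953), (127.88416290283203, 16.518905639648438), 6.673656940460205)
t 16.35 pos [492.3 -38.  143.9] y ang 6.9 q6 -0.27
shift [-0.   0.2  7.8] turns [array([-0.1, -0.1, -0.1]), array([ -0.1,   0.2, 179.9])]
```

View pics/w4.png

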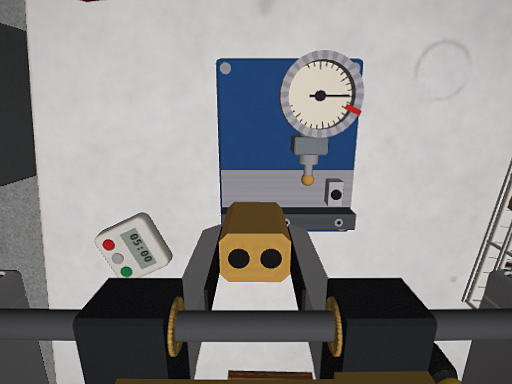

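Call:
move_arm:
  rows:
    - [[0, 0, 0, 0.12, 0.1, 2, 0.35], [0, 0, 0, 0.12, 0.1, 5, 0.35], [0, 0, 0, 0.12, 0.1, 6.8, 0.35], [0, 0, 0, 0.12, 0.1, 7.4, 0.35], [0, 0, 0, 0.12, 0.1, 7.6, 0.35], [0, 0, 0, 0.12, 0.1, 7.6, 0.35], [0, 0, 0, 0.12, 0.1, 7.6, 0.35], [0, 0, 0, 0.12, 0.1, 7.6, 0.35]]

```text
time: 17.02
tool_pos: [494.4, -36.9, 70.5]
eef_rot: [2.081, 2.351, 0.002]
force: [-0.2, 0.7, -4.2]
opening: 39.9
grip_force: 25.0
```

Call:
move_arm:
  rows:
    - [[0, 0, 0, 0, 0, 0.1, 0.35], [0, 0, 0, 0, 0, 0.2, 0.35], [0, 0, 0, 0, 0, 0.3, 0.35], [0, 0, 0, 0, 0, 0.35, 0.35], [0, 0, 0, 0, 0, 0.35, 0.35], [0, 0, 0, 0, 0, 0.35, 0.35]]

```text
time: 17.52
tool_pos: [493.8, -37.1, 65.9]
eef_rot: [-2.083, -2.352, 0.0]
force: [-0.3, 0.8, -4.5]
opening: 39.6
grip_force: 25.0
```

Call:
move_arm:
  rows:
    - [[0, 0, 0, 0, 0, 0.05, 0.35], [0, 0, 0, 0, 0, 0.1, 0.35], [0, 0, 0, 0, 0, 0.1, 0.35], [0, 0, 0, 0, 0, 0.1, 0.35]]

```text
time: 17.85
tool_pos: [493.9, -37.1, 65.0]
eef_rot: [2.083, 2.352, 0.0]
force: [-1.2, -0.3, -2.4]
opening: 39.8
grip_force: 25.0
```

Call:
move_arm:
  rows:
    - [[0, 0, 0, -0.05, 0, 0.03, 0.35], [0, 0, 0, -0.1, 0, 0.03, 0.35], [0, 0, 0, -0.1, 0, 0.03, 0.35], [0, 0, 0, -0.1, 0, 0.03, 0.35]]
  force: 8

```text
time: 18.18
tool_pos: [494.3, -38.0, 64.9]
eef_rot: [2.082, 2.352, 0.001]
force: [-0.5, 3.0, 4.6]
opening: 39.9
grip_force: 8.0
```

Call:
move_arm:
  rows:
    - [[0, 0, 0, -0.05, 0, 0, 0.35], [0, 0, 0, -0.1, 0, 0, 0.35], [0, 0, 0, -0.1, 0, 0, 0.35], [0, 0, 0, -0.1, 0, 0, 0.35]]

```text
time: 18.52
tool_pos: [494.3, -38.6, 64.9]
eef_rot: [2.083, 2.352, 0.001]
force: [-0.9, 6.1, 6.2]
opening: 39.9
grip_force: 8.0
```

Call:
move_arm:
  rows:
    - [[0, 0, 0, 0, 0, -0.08, 0.35], [0, 0, 0, 0, 0.2, -0.08, 0.35], [0, 0, 0, 0, 0.5, -0.08, 0.35], [0, 0, 0, 0, 0.8, -0.08, 0.35], [0, 0, 0, 0, 1.1, -0.08, 0.35], [0, 0, 0, 0, 1.4, -0.08, 0.35], [0, 0, 0, 0, 1.6, -0.08, 0.35], [0, 0, 0, 0, 1.6, -0.08, 0.35]]
  force: 12

```text
time: 19.18
tool_pos: [509.7, -36.8, 65.0]
eef_rot: [-2.082, -2.351, 0.001]
force: [-1.2, 5.9, -0.8]
opening: 40.1
grip_force: 12.0
```

Call:
move_arm:
  rows:
    - [[0, 0, 0, 0, 0.2, 0, 0.35], [0, 0, 0, 0, 0.4, 0, 0.35], [0, 0, 0, 0, 0.6, 0, 0.35], [0, 0, 0, 0, 0.8, 0, 0.35], [0, 0, 0, 0, 1.0, 0, 0.35], [0, 0, 0, 0, 1.2, 0, 0.35], [0, 0, 0, 0, 1.2, 0, 0.35]]

```text
time: 19.77
tool_pos: [521.0, -35.5, 65.0]
eef_rot: [-2.081, -2.35, 0.003]
force: [-7.3, 3.6, 4.2]
opening: 40.0
grip_force: 12.0
```

Call:
move_arm:
  rows:
    - [[0, 0, 0, 0, 0.2, 0, 0.35], [0, 0, 0, 0, 0.4, 0, 0.35], [0, 0, 0, 0, 0.6, 0, 0.35], [0, 0, 0, 0, 0.8, 0, 0.35], [0, 0, 0, 0, 1.0, 0, 0.35], [0, 0, 0, 0, 1.2, 0, 0.35], [0, 0, 0, 0, 1.3, 0, 0.35], [0, 0, 0, 0, 1.3, 0, 0.35]]

```text
time: 20.43
tool_pos: [534.1, -33.9, 65.0]
eef_rot: [-2.081, -2.35, 0.002]
force: [-5.4, 3.0, 2.1]
opening: 40.0
grip_force: 12.0
```

Call:
move_arm:
  rows:
    - [[0, 0, 0, 0, 0.1, 0, 0.35], [0, 0, 0, 0, 0.2, 0, 0.35], [0, 0, 0, 0, 0.3, 0, 0.35], [0, 0, 0, 0, 0.35, 0, 0.35], [0, 0, 0, 0, 0.35, 0, 0.35], [0, 0, 0, 0, 0.35, 0, 0.35]]

```text
time: 20.93
tool_pos: [537.4, -33.5, 65.0]
eef_rot: [-2.081, -2.35, 0.002]
force: [-5.9, 3.2, 4.0]
opening: 39.5
grip_force: 12.0
```

Call:
move_arm:
  rows:
    - [[0, 0, 0, 0, 0.05, 0, 0.35], [0, 0, 0, 0, 0.08, 0, 0.35], [0, 0, 0, 0, 0.08, 0, 0.35], [0, 0, 0, 0, 0.08, 0, 0.35]]

```text
time: 21.27
tool_pos: [538.1, -33.4, 65.0]
eef_rot: [-2.081, -2.35, 0.003]
force: [-7.3, 4.3, 4.0]
opening: 40.2
grip_force: 12.0
```

Call:
move_arm:
  rows:
    - [[0, 0, 0, 0, 0.04, -0.03, 0.35], [0, 0, 0, 0, 0.08, -0.03, 0.35], [0, 0, 0, 0, 0.08, -0.03, 0.35], [0, 0, 0, 0, 0.08, -0.03, 0.35]]

```text
time: 21.6
tool_pos: [538.9, -33.3, 65.0]
eef_rot: [-2.081, -2.35, 0.003]
force: [-5.2, 3.5, -0.4]
opening: 39.9
grip_force: 12.0
```

Call:
move_arm:
  rows:
    - [[0, 0, 0, 0, 0.04, 0, 0.35], [0, 0, 0, 0, 0.05, 0, 0.35], [0, 0, 0, 0, 0.05, 0, 0.35], [0, 0, 0, 0, 0.05, 0, 0.35]]

```text
time: 21.93
tool_pos: [539.3, -33.2, 65.0]
eef_rot: [-2.081, -2.35, 0.003]
force: [-6.0, 3.7, 0.2]
opening: 39.9
grip_force: 12.0
```

Call:
move_arm:
  rows:
    - [[0, 0, 0, 0, 0.04, 0, 0.35], [0, 0, 0, 0, 0.05, 0, 0.35], [0, 0, 0, 0, 0.05, 0, 0.35], [0, 0, 0, 0, 0.05, 0, 0.35]]

```text
time: 22.27
tool_pos: [539.8, -33.2, 65.0]
eef_rot: [-2.081, -2.35, 0.003]
force: [-6.7, 3.7, 0.6]
opening: 40.3
grip_force: 12.0
```

Call:
move_arm:
  rows:
    - [[0, 0, 0, 0, 0.04, 0, 0.35], [0, 0, 0, 0, 0.05, 0, 0.35], [0, 0, 0, 0, 0.05, 0, 0.35], [0, 0, 0, 0, 0.05, 0, 0.35]]

```text
time: 22.6
tool_pos: [540.3, -33.1, 65.0]
eef_rot: [-2.081, -2.35, 0.003]
force: [-6.0, 3.4, -0.1]
opening: 40.2
grip_force: 12.0
```

Call:
move_arm:
  rows:
    - [[0, 0, 0, 0, 0.04, 0, 0.35], [0, 0, 0, 0, 0.05, 0, 0.35], [0, 0, 0, 0, 0.05, 0, 0.35], [0, 0, 0, 0, 0.05, 0, 0.35]]

```text
time: 22.93
tool_pos: [540.8, -33.1, 65.0]
eef_rot: [-2.081, -2.35, 0.003]
force: [-6.5, 3.7, 0.7]
opening: 39.8
grip_force: 12.0
```

Call:
move_arm:
  rows:
    - [[0, 0, 0, 0, 0.04, 0, 0.35], [0, 0, 0, 0, 0.05, 0, 0.35], [0, 0, 0, 0, 0.05, 0, 0.35], [0, 0, 0, 0, 0.05, 0, 0.35]]

```text
time: 23.27
tool_pos: [540.8, -33.0, 65.0]
eef_rot: [-2.08, -2.349, 0.004]
force: [-9.3, 2.4, 3.2]
opening: 39.8
grip_force: 12.0
```

Call:
move_arm:
  rows:
    - [[0, 0, 0, 0, 0.03, 0, 0.35], [0, 0, 0, 0, 0.05, 0, 0.35], [0, 0, 0, 0, 0.05, 0, 0.35], [0, 0, 0, 0, 0.05, 0, 0.35]]

```text
time: 23.6
tool_pos: [540.9, -33.0, 65.0]
eef_rot: [-2.08, -2.349, 0.005]
force: [-13.3, 3.0, 7.0]
opening: 40.2
grip_force: 12.0
```

Call:
move_arm:
  rows:
    - [[0, 0, 0, 0, 0, 0, 0.55], [0, 0, 0, 0, 0, 0, 0.7], [0, 0, 0, 0, 0, 0, 0.7], [0, 0, 0, 0, 0, 0, 0.7], [0, 0, 0, 0, 0, 0, 0.7]]

```text
time: 24.02
tool_pos: [543.0, -33.2, 65.7]
eef_rot: [2.082, 2.352, 0.0]
force: [0.4, 0.4, -0.4]
opening: 65.7
grip_force: 0.0
```

Call:
move_arm:
  rows:
    - [[0, 0, 0, 0, 0, -1, 0.7], [0, 0, 0, 0, 0, -4, 0.7], [0, 0, 0, 0, 0, -8, 0.7], [0, 0, 0, -2, -3, -11, 0.7], [0, 0, 0, -4, -6, -12, 0.7], [0, 0, 0, -4, -6, -12, 0.7], [0, 0, 0, -4, -6, -12, 0.7], [0, 0, 0, -4, -6, -12, 0.7]]

```text
time: 24.68
tool_pos: [488.3, -80.0, 186.1]
eef_rot: [2.083, 2.351, 0.001]
force: [0.3, -0.1, -0.5]
opening: 66.0
grip_force: 0.0
```

Run:
```python
from dial import *
go(530,56.2,180,7)
dial("d2")
D=np.load("d2.npz"); C=D["C"]; save("pics/w5.png",D["im"])
def rec(nm,x0,x1,y0,y1,z0,z1):
    m=(C[...,0]>x0)&(C[...,0]<x1)&(C[...,1]>y0)&(C[...,1]<y1)&(C[...,2]>z0)&(C[...,2]<z1)
    P=C[m]; print(nm,len(P),cv2.minAreaRect(P[:,:2].astype(np.float32)) if len(P)>3 else 0)
rec("part",500,590,-70,5,78,88); rec("fence",440,620,-95,-42,43,50); rec("stop",545,590,-60,10,37,43)
```

```text
t 24.68 pos [488.3 -80.  186.1] y ang 6.9 q6 -0.36
shift [13.   5.8  0.6] turns [array([ 0. ,  0. , -0.1]), array([  0. ,  -0.1, 179.9])]
zero_mark [350.8  58.7] 0.6 [554.2  49.5  82. ]
needle_pivot [325.4  47.6] 0.6 [532.7  56.7  75. ]
ring 530.3097534179688 56.21387481689453 31.240690231323242
mark -16.42669447367441 n 1285 pos 24.087315175097277 -7.10147859922179
dark 466 [  9.5 -10.1] ang -46.760622282938044
hub -0.3323577235772358 -0.011382113821138212 1230
part 1417 ((540.5021362304688, -32.59998321533203), (40.38035202026367, 29.46837043762207), 6.886301517486572)
fence 1549 ((525.716552734375, -53.736549377441406), (128.00051879882812, 22.683528900146484), 6.9253716468811035)
stop 111 ((564.1300048828125, -21.134275436401367), (19.28092384338379, 63.256752014160156), 48.558048248291016)
```

View pics/w5.png

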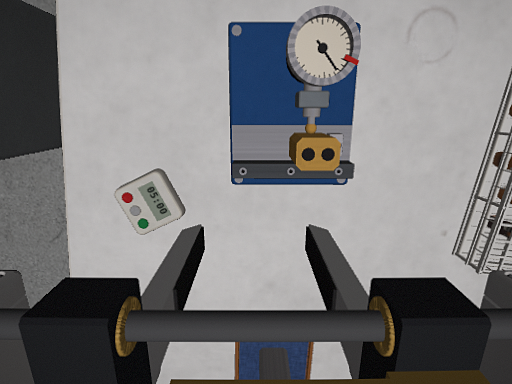

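```bash
python3 -c "
from cell import manip
print(manip.hand_in())"
```

```text
the job is handed in; nothing more can be done
None
```

The bezel's zero mark is set over the needle to within about 1°. The master stands in the tray, and the spacer sits home against the fence, pressed to the back stop at an estimated 7 N and released. The needle then read about 3.7 mm of plunger travel as expected, the zero setting was unchanged, and the job was handed in at about 25 s.

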